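# Push the tall tool crate home into its bay

## Robot

A 6-joint arm with a two-finger parallel gripper is mounted at the origin on the work surface. World frame = base frame: x ahead of the robot, y to its left, z up, the work surface at z = 0. Lengths are in m, angles in rad, forces in N, time in s.
With the tool pointing down it reaches from about 0.2 to 0.875 m from the base axis. Payload 3.4 kg.
Tool frame: the origin (TCP) lies midway between the tips of the shut fingers; the grasp point (between the pads) lies 19 mm behind it (manip.hold_point_z is the distance from the TCP to the grasp point, in m); z points along the fingers, y is the line along which they close (so a half turn about z gives the same grasp; the last joint's range is limited). The gripper opens to 94 mm and grips with 3 to 60 N. Pads are 16 mm wide; open, the fingers measure 119 mm over their backs; the gripper's body (75 mm by 177 mm) begins 78 mm behind the grasp point.
Start: joints at [1.033, 0.276, 1.505, -0, 1.361, -0.121], TCP at [0.233, 0.526, 0.205] pointing down, gripper open.
Joint ranges: [-2.89, 2.89], [-0.75, 2.08], [0.22, 2.7], [-1.18, 4.32], [0.11, 2.71], [-2.7, 2.7]. Speed limits (rad/s): [2.57, 2.57, 3.14, 3.14, 3.14, 3.14].

## Interface

Orientations are given as [roll, pitch, yaw] about the fixed x, y, z axes, in that order (R = Rz(yaw) Ry(pitch) Rx(roll)).
In Python, from bench import manip gives the robot as it stands.
- The arm moves only by the tool send_rows, never from a script. Its argument "increments" is a list of rows, each an object of numbers: "x", "y", "z": the shift along the world's x, y, z in cm; "ax", "ay", "az": the turn, a rotation vector about the world's x, y, z in rad; "jaw": the finger opening in cm, from 0 to 9.4. A call has exactly 5 rows; each row is the pose to reach, as a shift and turn from the pose commanded when the call began; what a row does not reach only later rows make up. A row lasts 1/10 s, in which the tool goes at most 50 mm and 8.59 degrees, less where a joint would pass 70% of its speed; a pose out of reach is approached as far as the arm can. A call with a gripper value outside its range is refused whole. The fingers move at their own pace and stop on an object; the grip force is fixed at half the most. Time passes only in rows, so rows that repeat a pose let the fingers close, or fill a call up. It gives the time, the measured TCP pose, the force, the opening and the grip force at its end, in the units of the state.
- manip.get_state(): the state, without advancing time (a new reading comes with each control period).
- manip.snapshot(name): name is "scene" or "top" or "wrist"; returns a dict with "frame" (400x640x3 uint8, red, green, blue), "mtx" (3x3 intrinsics, pixels), "view" (4x4, takes a point from world to camera coordinates). Camera axes: x right, y up, looking along -z (the intrinsics and any distortion apply to the point x, -y, -z); pixel columns grow to the right and rows downward; lengths in m; the calibration is good to about 2 mm. A picture is of the moment at which its call begins. There is no depth.
- manip.finish_job(): hands the job in; it is judged then, once.
The state is a dict: "time_s": time; "joints": joint angles; "qvel": joint speeds; "effort": joint torques, N m; "ee_pos": TCP position; "ee_rot": TCP orientation; "ft_force": force on the tool from outside, world axes, zero at the start; "moment": the same for the moment, N m; "gripper_width": finger opening in m; "grip_force": force on a finger pad.
Only numpy, scipy, OpenCV 4.12 (cv2) and the standard library are available. Lean on these libraries where they do the work, as an engineer would, in place of code of your own. Each camera call takes 0.05 s, during which the arm holds its last target. There are 200 camera calls.

## Task

The tall crate of etching tools is heavy and tips easily, so do not lift, grasp or tip it: touch it only on its blue base band and push it low, so that it slides along the table into the yellow bay. Leave it standing upright inside the bay, squared up with its far face right against the bay's back stop. Do not disturb the other things on the table.

Things in the scene. Friction and masses are not known exactly. Their poses are not given: they have to be found in the camera images.
- crate: Tall loose tool crate, 1.3 to 2.2 kg, 84 mm (its x) by 130 mm (y), 215 mm high, with a carrying bar up to 260 mm. Origin: centre of underside; z up; x from the near face to the far face, which goes against the back stop. The lowest 60 mm is a solid upright blue base band; pushed higher it may tip. Starts before the bay: 120-155 mm short of home, up to 35 mm aside, up to 0.22 rad askew.
- crate_top: The bare plywood upper part of the crate, fixed to it, from 60 mm up, 56 (x) by 126 mm, set 14 mm back from the band's near and far faces, with tool handles and carrying bar. Same origin and axes as the crate. Not to be touched. A hand held upright over a low fingertip can bump it: lean the hand back, away from the crate, by 15 to 35 degrees.
- bay: Fixed yellow U of rails 30 mm high, open to the robot (-x). Origin: on the table where the centre of the crate's underside is when home (near face then at x = -42 mm); x points into the bay, z up. Back stop's face at x = +42 mm. Side rails 160 mm apart inside (15 mm spare each side), from x = -23 to +42 mm, flared tips to x = -53 mm, mouth about 190 mm. No sill: the crate slides on the table.
- ink_jar: Bystander: loose amber glass jar, black cap, 64 mm across, 85 mm high, origin at centre of underside. Stands beside the bay's approach.
- ink_tin: Bystander: loose red-labelled steel tin, 72 mm across, 70 mm high, origin at centre of underside. Stands beside the bay's approach.
- needle_block: Bystander: loose wooden block 50 x 80 x 45 mm holding three upright etching needles up to 170 mm high; origin at centre of underside.
- water_bottle: Bystander: loose clear bottle, 68 mm across, 210 mm high, blue cap; origin at centre of underside.
- brayer: Bystander: loose hand ink roller lying flat, 175 mm long along its x, 85 mm wide, 30 mm high; origin on the table under its middle.
- plate_stack: Bystander: two loose metal etching plates, copper and steel, 100 x 140 mm, together 8 mm thick; origin at centre of underside.

How it is judged:
At the end, for the whole second after the job is handed in: The crate stands still and upright (within 3 degrees) on the table in the bay, its far face within 12 mm of the back stop, square to the bay within 0.10 rad (6 degrees), and within 20 mm of the bay's middle line (x of crate in the frame of bay between -0.012 and 0.006 m and y of crate in the frame of bay between -0.02 and 0.02 m and angle between the x axis of crate and the x axis of bay, either way round below 0.1 rad and angle between crate's own z axis and vertical below 0.05 rad and height (world z) of crate below 0.005 m and linear speed of crate below 0.02 m/s); the robot touches nothing.
It fails at once if the crate is tipped by more than 0.2 rad (angle between crate's own z axis and vertical above 0.2 rad).
It fails at once if the crate is lifted off the table (height (world z) of crate above 0.015 m).
It fails at once if the robot touches the crate above its blue base band (more than 2 N) (contact force between any of the fingers, the arm and crate_top above 2 N).
It fails at once if a bystander is moved by more than 15 mm (distance of any of ink_jar, ink_tin, needle_block, water_bottle, brayer, plate_stack from where it was at the start of the episode above 0.015 m).
It also fails if it takes over 45 s, if anything falls off the work surface, if the arm or the gripper's body presses on something with over 40 N, if the wrist force passes 120 N, or if a joint passes its speed limit or range.

## Working session

There is one attempt and no reset: what is moved stays moved. The work goes in short steps, Python scripts to look and compute and a tool call to move; the robot and the scene stay as the last step left them, time stands still between calls to the robot, and variables do not carry over. Pictures are saved under pics/ and viewed, at most 10 in all, crops included, and the job is handed in when it is done.

Besides the shell and the picture viewer there is one more tool, called in YAML: its name, and indented under it one key for each argument. send_rows: Moves the arm, as the interface text tells. Its arguments: {"type":"object","properties":{"increments":{"type":"array","items":{"type":"object","properties":{"x":{"type":"number"},"y":{"type":"number"},"z":{"type":"number"},"ax":{"type":"number"},"ay":{"type":"number"},"az":{"type":"number"},"jaw":{"type":"number"}}}}},"required":["increments"]}

```bash
ls; mkdir -p pics; python3 - <<'E'
from bench import manip
import cv2,pickle
print(manip.get_state())
d={}
for n in("scene","top"):
    s=manip.snapshot(n);d[n]=s;cv2.imwrite(f"pics/{n}0.png",s["frame"][:,:,::-1])
    print(n,s["mtx"],s["view"], [k for k in s])
pickle.dump(d,open("s0.pkl","wb"))
E
```

```text
pics
{'time_s': 0.0, 'joints': array([ 1.03301915e+00,  2.76578548e-01,  1.50613516e+00, -1.92760508e-05,
        1.36068293e+00, -1.20984811e-01]), 'qvel': array([-0.00079046,  0.00044685,  0.00133918,  0.0009766 , -0.00110286,
       -0.0022748 ]), 'effort': array([ 4.60172814e-04, -4.04600394e+01, -2.37232107e+01,  7.02564698e-02,
        3.44656524e-02, -1.41610071e-04]), 'ee_pos': array([0.23248541, 0.52527877, 0.20461332]), 'ee_rot': array([-3.13979959e+00, -1.99014293e-04,  2.72480414e+00]), 'ft_force': array([ 0.08659856,  0.7057918 , -0.56568812]), 'moment': array([-0.02898198, -0.02911572, -0.05171175]), 'grip_force': 0.0, 'gripper_width': 0.09390546129568528}
scene [[477.06659091   0.         319.9285091 ]
 [  0.         477.06659091 206.64652509]
 [  0.           0.           1.        ]] [[ 0.8003721   0.59948033  0.00527557 -0.43386783]
 [-0.50371501  0.6676911   0.54814212  0.23471138]
 [ 0.32507797 -0.44137505  0.83636857 -1.76100081]
 [ 0.          0.          0.          1.        ]] ['frame', 'mtx', 'view']
top [[418.99166643   0.         312.5347471 ]
 [  0.         418.99166643 202.08054713]
 [  0.           0.           1.        ]] [[-0.01768769 -0.99963889 -0.0202294   0.02270487]
 [ 0.98411825 -0.02098019  0.17626995 -0.52833291]
 [-0.17663072 -0.01679032  0.98413397 -1.11548925]
 [ 0.          0.          0.          1.        ]] ['frame', 'mtx', 'view']
```

View pics/top0.png

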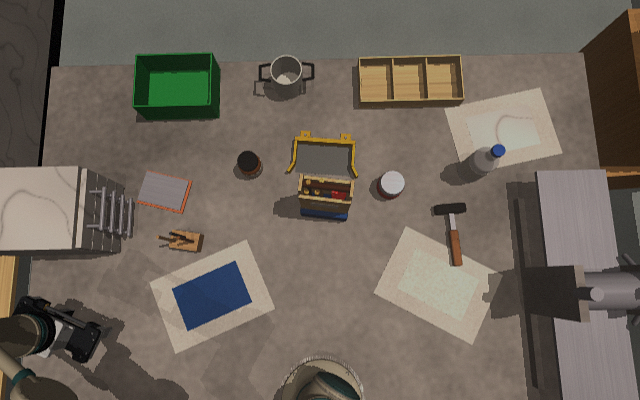

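View pics/scene0.png

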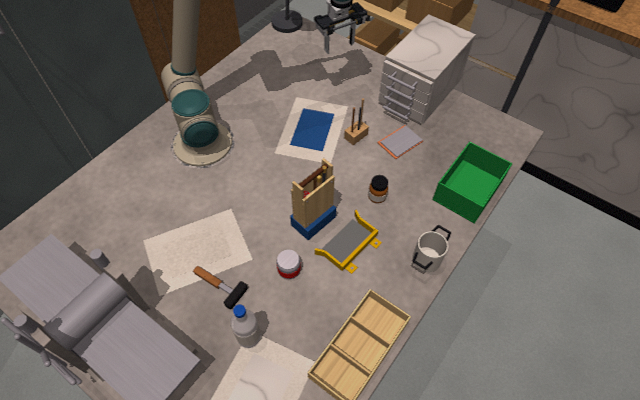

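The top view shows the crate at about (326,195), the bay at (325,155), the jar at (249,163), the tin at (391,185), and a clear approach from the robot side. I'll enlarge both views for the corners.

```bash
python3 - <<'E'
import cv2
a=cv2.imread("pics/top0.png")[120:230,270:370]; cv2.imwrite("pics/tc.png",cv2.resize(a,None,fx=5.4,fy=5.4,interpolation=cv2.INTER_CUBIC))
a=cv2.imread("pics/scene0.png")[155:275,280:390]; cv2.imwrite("pics/sc.png",cv2.resize(a,None,fx=5,fy=5,interpolation=cv2.INTER_CUBIC))
E
```

```text
(no output)
```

View pics/tc.png

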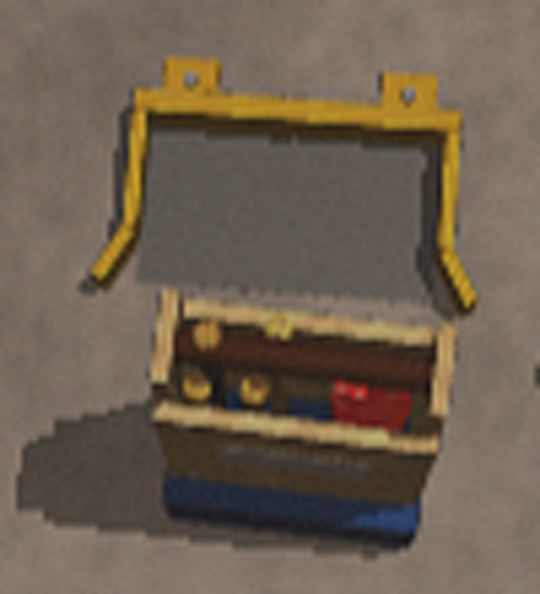

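View pics/sc.png

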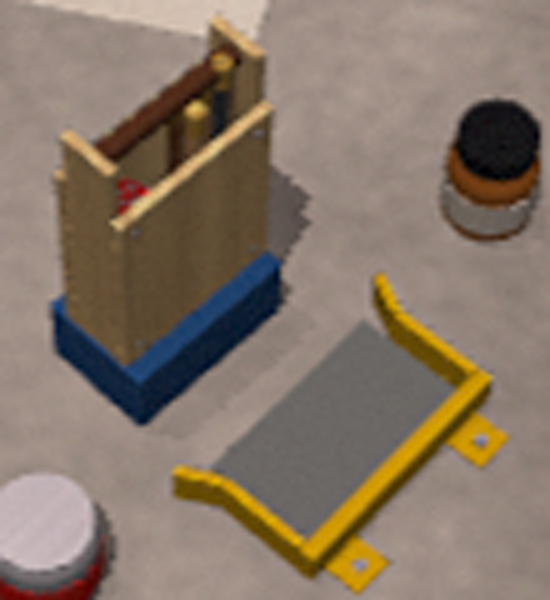

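```bash
cat > h.py <<'E'
import numpy as np,pickle
from scipy.optimize import least_squares
def proj(s,P):
    P=np.atleast_2d(P);c=P@s["view"][:3,:3].T+s["view"][:3,3]
    return np.c_[s["mtx"][0,0]*c[:,0]/-c[:,2]+s["mtx"][0,2], -s["mtx"][1,1]*c[:,1]/-c[:,2]+s["mtx"][1,2]]
def unproj(s,uv,z):
    V=s["view"];m=s["mtx"];d=np.array([(uv[0]-m[0,2])/m[0,0],-(uv[1]-m[1,2])/m[1,1],-1])
    R=V[:3,:3];o=-R.T@V[:3,3];w=R.T@d;return o+w*(z-o[2])/w[2]
def tf(p,L):
    c,s=np.cos(p[2]),np.sin(p[2]);L=np.array(L,float)
    return np.c_[p[0]+c*L[:,0]-s*L[:,1],p[1]+s*L[:,0]+c*L[:,1],L[:,2]]
def fit(obs,p0):
    f=lambda p:np.concatenate([(proj(s,tf(p,L))-uv).ravel() for s,L,uv in obs])
    r=least_squares(f,p0,loss="soft_l1");return r.x,r.fun
def rel(c,b):
    d=np.array(c[:2])-b[:2];k,s=np.cos(b[2]),np.sin(b[2]);return np.array([k*d[0]+s*d[1],-s*d[0]+k*d[1],c[2]-b[2]])
E
python3 - <<'E'
from h import *
d=pickle.load(open("s0.pkl","rb"));T,S=d["top"],d["scene"]
t=lambda a:np.array(a)/5.4+[270,120]; s=lambda a:np.array(a)/5+[280,155]
cr,f=fit([(S,[[.042,-.065,0],[-.042,-.065,0],[.042,.065,0],[.042,-.065,.06],[-.042,-.065,.06],[.042,.065,.06]],s([[142,423],[58,350],[280,305],[140,378],[55,303],[280,258]])),
 (T,[[-.042,.065,0],[-.042,-.065,0],[-.042,.065,.06],[-.042,-.065,.06]],t([[170,518],[410,545],[163,480],[420,500]]))],[.43,0,0])
print(cr,f.round(1))
bp=[[.042,.08,.03],[.042,-.08,.03]]
ba,f=fit([(S,bp,s([[462,380],[302,540]])),(T,bp,t([[147,112],[443,130]]))],[.57,0,0])
print(ba,f.round(1)); print("rel",rel(cr,ba))
for n,sc,q in(("S",S,s([[178,470],[380,280]])),("T",T,t([[95,278],[470,305]]))):
  for u in q: print(n,"tip",rel(np.r_[unproj(sc,u,.03)[:2],0],ba))
print("jar",unproj(T,(249,158),.085),"tin",unproj(T,(391,182),.07))
print("top camera",-T["view"][:3,:3].T@T["view"][:3,3])
E
```

```text
[ 0.53167143 -0.02172017 -0.1227626 ] [ 0.3  1.5 -1.1  0.6  0.1  0.5  0.4  1.1 -1.3  0.3  0.8  0.1 -0.8 -0.2
 -0.1 -0.6 -0.5  3.7 -0.7  4.8]
[ 0.66469497 -0.0228137  -0.08796393] [ 0.4 -1.6 -0.1 -0.2  0.2 -0.2  0.7 -0.1]
rel [-0.1326053  -0.01059689 -0.03479866]
S tip [-0.04637013 -0.09526211  0.08796393]
S tip [-0.0424723   0.09793845  0.08796393]
T tip [-0.05168563  0.10105808  0.08796393]
T tip [-0.05340809 -0.09731248  0.08796393]
jar [0.64843648 0.18388326 0.085     ] tin [ 0.57574033 -0.20337143  0.07      ]
top camera [ 0.32331399 -0.00711727  1.19137939]
```

The fits agree within about 2 mm. The crate is 133 mm short, −11 mm aside and −0.035 rad askew, all inside the stated ranges. I'll push with the open fingers squared to the bay and leaned back 30°.

send_rows:
  increments:
    - {"x":0.8,"y":-4.5,"az":0.07}
    - {"x":1.6,"y":-9,"az":0.14}
    - {"x":2.4,"y":-13.5,"az":0.21}
    - {"x":3.2,"y":-18,"az":0.28}
    - {"x":4,"y":-22,"az":0.33}

```text
validation failed for argument at $.in...
```

send_rows:
  increments:
    - {"x":2,"y":-4.5,"ax":-0.01,"ay":-0.11}
    - {"x":4,"y":-9,"ax":-0.02,"ay":-0.22}
    - {"x":6,"y":-13.5,"ax":-0.03,"ay":-0.33}
    - {"x":8,"y":-18,"ax":-0.04,"ay":-0.44}
    - {"x":10,"y":-22,"ax":-0.046,"ay":-0.52}

```text
validation failed for argument at $.in...
```

```bash
cat > st.py <<'E'
from h import *
from bench import manip
from scipy.spatial.transform import Rotation as Ro
s=manip.get_state();R=Ro.from_euler("xyz",s["ee_rot"]).as_matrix()
print(s["time_s"],s["ee_pos"].round(4),s["ft_force"].round(1),s["gripper_width"]);print(R.round(3));print(s["joints"].round(2))
E
python3 st.py
```

```text
0.1 [0.2326 0.5254 0.2047] [-0.1  0.   0.5] 0.09413916895211112
[[-0.914  0.405 -0.001]
 [ 0.405  0.914 -0.001]
 [ 0.    -0.002 -1.   ]]
[ 1.03  0.28  1.51 -0.    1.36 -0.12]
```

send_rows:
  increments:
    - {"x":0.8,"y":-4.5,"z":0,"ax":0,"ay":0,"az":0.07,"jaw":9.4}
    - {"x":1.6,"y":-9,"z":0,"ax":0,"ay":0,"az":0.14,"jaw":9.4}
    - {"x":2.4,"y":-13.5,"z":0,"ax":0,"ay":0,"az":0.21,"jaw":9.4}
    - {"x":3.2,"y":-18,"z":0,"ax":0,"ay":0,"az":0.28,"jaw":9.4}
    - {"x":4,"y":-22,"z":0,"ax":0,"ay":0,"az":0.33,"jaw":9.4}

```text
time_s: 0.6
ee_pos: [0.2723, 0.3036, 0.2051]
ee_rot: [-3.141, -0.0, 3.058]
ft_force: [-0.1, -0.1, -0.6]
gripper_width: 0.0943
grip_force: 0.0
```

send_rows:
  increments:
    - {"x":2,"y":-4.5,"z":0,"ax":-0.01,"ay":-0.11,"az":0,"jaw":9.4}
    - {"x":4,"y":-9,"z":0,"ax":-0.02,"ay":-0.22,"az":0,"jaw":9.4}
    - {"x":6,"y":-13.5,"z":0,"ax":-0.03,"ay":-0.33,"az":0,"jaw":9.4}
    - {"x":8,"y":-18,"z":0,"ax":-0.04,"ay":-0.44,"az":0,"jaw":9.4}
    - {"x":10,"y":-22,"z":0,"ax":-0.046,"ay":-0.52,"az":0,"jaw":9.4}

```text
time_s: 1.1
ee_pos: [0.3715, 0.0847, 0.2051]
ee_rot: [-3.139, 0.526, 3.059]
ft_force: [0.7, 0.9, 0.7]
gripper_width: 0.094
grip_force: 0.0
```

```bash
python3 st.py
```

```text
1.1 [0.3715 0.0847 0.2051] [0.7 0.9 0.7] 0.09398428616288142
[[-0.862  0.084  0.5  ]
 [ 0.071  0.996 -0.044]
 [-0.502 -0.002 -0.865]]
[ 0.18 -0.3   2.21 -0.2   0.73 -1.2 ]
```

send_rows:
  increments:
    - {"x":1.2,"y":-2.4,"z":-4,"ax":0,"ay":0,"az":0,"jaw":9.4}
    - {"x":2.4,"y":-4.8,"z":-8,"ax":0,"ay":0,"az":0,"jaw":9.4}
    - {"x":3.6,"y":-7.2,"z":-12,"ax":0,"ay":0,"az":0,"jaw":9.4}
    - {"x":4.8,"y":-9.6,"z":-15.5,"ax":0,"ay":0,"az":0,"jaw":9.4}
    - {"x":6,"y":-9.6,"z":-18.2,"ax":0,"ay":0,"az":0,"jaw":9.4}

```text
time_s: 1.6
ee_pos: [0.4208, 0.0167, 0.0661]
ee_rot: [3.109, 0.525, 3.058]
ft_force: [-0.1, 0.3, 1.0]
gripper_width: 0.0935
grip_force: 0.0
```

```bash
python3 st.py; python3 - <<'E'
from bench import manip
import cv2,numpy as np
a=manip.snapshot("top")["frame"][120:240,260:380,::-1]
b=manip.snapshot("scene")["frame"][135:275,260:400,::-1]
cv2.imwrite("pics/c1.png",np.hstack([cv2.resize(x,(400,400),interpolation=cv2.INTER_CUBIC) for x in(a,b)]))
E
```

```text
1.6 [0.4208 0.0167 0.0661] [-0.1  0.3  1. ] 0.09346423041894895
[[-0.862  0.067  0.502]
 [ 0.072  0.997 -0.009]
 [-0.501  0.028 -0.865]]
[-0.22 -0.01  2.46  0.53  0.2  -2.21]
```

View pics/c1.png

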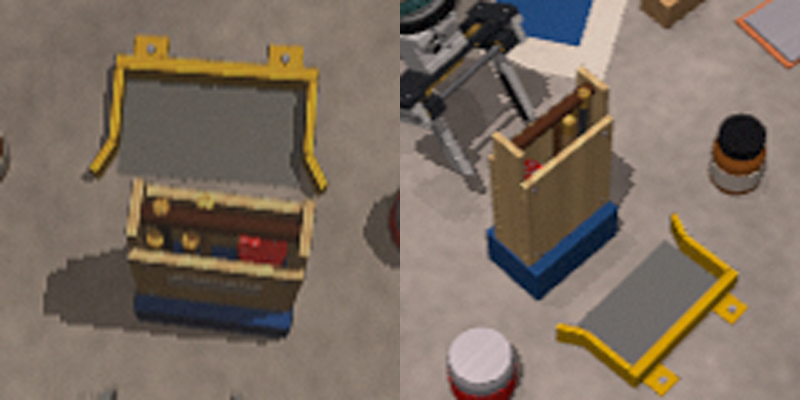

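The crate is unmoved and the fingers are still about 60 mm short of it. The wrist lagged because joint 5 is near its limit, so I'll reduce the lean to about 21°.

send_rows:
  increments:
    - {"x":0,"y":0,"z":0,"ax":0.007,"ay":0.08,"az":0,"jaw":9.4}
    - {"x":0,"y":0,"z":0,"ax":0.013,"ay":0.15,"az":0,"jaw":9.4}
    - {"x":0,"y":0,"z":0,"ax":0.013,"ay":0.15,"az":0,"jaw":9.4}
    - {"x":0,"y":0,"z":0,"ax":0.013,"ay":0.15,"az":0,"jaw":9.4}
    - {"x":0,"y":0,"z":0,"ax":0.013,"ay":0.15,"az":0,"jaw":9.4}

```text
time_s: 2.2
ee_pos: [0.42, 0.0186, 0.0673]
ee_rot: [3.108, 0.376, 3.061]
ft_force: [0.4, -0.5, 0.1]
gripper_width: 0.0939
grip_force: 0.0
```

```bash
python3 st.py
```

```text
2.2 [0.42   0.0186 0.0673] [ 0.4 -0.5  0.1] 0.09387841438424988
[[-0.927  0.069  0.369]
 [ 0.075  0.997  0.004]
 [-0.368  0.031 -0.929]]
[-0.19  0.01  2.33  0.18  0.44 -1.83]
```

send_rows:
  increments:
    - {"x":0.2,"y":-0.7,"z":-0.9,"ax":-0.006,"ay":0,"az":-0.004,"jaw":9.4}
    - {"x":0.4,"y":-1.4,"z":-1.8,"ax":-0.012,"ay":0,"az":-0.008,"jaw":9.4}
    - {"x":0.7,"y":-2.1,"z":-2.7,"ax":-0.02,"ay":0,"az":-0.012,"jaw":9.4}
    - {"x":1,"y":-3,"z":-3.6,"ax":-0.03,"ay":0,"az":-0.018,"jaw":9.4}
    - {"x":1,"y":-3,"z":-4.5,"ax":-0.03,"ay":0,"az":-0.018,"jaw":9.4}

```text
time_s: 2.7
ee_pos: [0.4309, -0.0123, 0.0224]
ee_rot: [3.141, 0.38, 3.053]
ft_force: [0.7, -0.4, 0.9]
gripper_width: 0.0938
grip_force: 0.0
```

```bash
python3 st.py
```

```text
2.7 [ 0.4309 -0.0123  0.0224] [ 0.7 -0.4  0.9] 0.0938076614728084
[[-0.925  0.088  0.369]
 [ 0.082  0.996 -0.032]
 [-0.371  0.001 -0.929]]
[-0.24  0.13  2.39  0.23  0.26 -1.94]
```

send_rows:
  increments:
    - {"x":1,"y":-0.1,"z":0,"ax":0,"ay":0,"az":0,"jaw":9.4}
    - {"x":2,"y":-0.2,"z":0,"ax":0,"ay":0,"az":0,"jaw":9.4}
    - {"x":3,"y":-0.3,"z":0,"ax":0,"ay":0,"az":0,"jaw":9.4}
    - {"x":4,"y":-0.3,"z":0,"ax":0,"ay":0,"az":0,"jaw":9.4}
    - {"x":4.4,"y":-0.4,"z":0,"ax":0,"ay":0,"az":0,"jaw":9.4}

```text
time_s: 3.2
ee_pos: [0.4771, -0.016, 0.0232]
ee_rot: [3.14, 0.38, 3.055]
ft_force: [-3.3, -0.4, 2.3]
gripper_width: 0.094
grip_force: 2.0
```

send_rows:
  increments:
    - {"x":0.3,"y":0,"z":0,"ax":0,"ay":0,"az":0,"jaw":9.4}
    - {"x":0.6,"y":-0.05,"z":0,"ax":0,"ay":0,"az":0,"jaw":9.4}
    - {"x":0.9,"y":-0.1,"z":0,"ax":0,"ay":0,"az":0,"jaw":9.4}
    - {"x":1.2,"y":-0.1,"z":0,"ax":0,"ay":0,"az":0,"jaw":9.4}
    - {"x":1.5,"y":-0.13,"z":0,"ax":0,"ay":0,"az":0,"jaw":9.4}

```text
time_s: 3.7
ee_pos: [0.4847, -0.016, 0.0204]
ee_rot: [3.139, 0.369, 3.054]
ft_force: [-13.9, -0.8, 9.2]
gripper_width: 0.094
grip_force: 7.0
```

send_rows:
  increments:
    - {"x":0.3,"y":0,"z":0,"ax":0,"ay":0,"az":0,"jaw":9.4}
    - {"x":0.6,"y":0,"z":0,"ax":0,"ay":0,"az":0,"jaw":9.4}
    - {"x":0.9,"y":0,"z":0,"ax":0,"ay":0,"az":0,"jaw":9.4}
    - {"x":1.2,"y":0,"z":0,"ax":0,"ay":0,"az":0,"jaw":9.4}
    - {"x":1.5,"y":0,"z":0,"ax":0,"ay":0,"az":0,"jaw":9.4}

```text
time_s: 4.2
ee_pos: [0.4976, -0.0153, 0.0197]
ee_rot: [3.138, 0.365, 3.055]
ft_force: [-15.4, -0.4, 9.6]
gripper_width: 0.0937
grip_force: 7.6
```

```bash
python3 st.py
```

```text
4.2 [ 0.4976 -0.0153  0.0197] [-15.4  -0.4   9.6] 0.09374189986585504
[[-0.931  0.085  0.356]
 [ 0.081  0.996 -0.028]
 [-0.357  0.003 -0.934]]
[-0.21  0.22  2.25  0.15  0.31 -1.83]
```

send_rows:
  increments:
    - {"x":0.5,"y":0,"z":0,"ax":0,"ay":0,"az":0,"jaw":9.4}
    - {"x":1,"y":0,"z":0,"ax":0,"ay":0,"az":0,"jaw":9.4}
    - {"x":1.5,"y":-0.05,"z":0,"ax":0,"ay":0,"az":0,"jaw":9.4}
    - {"x":2,"y":-0.05,"z":0,"ax":0,"ay":0,"az":0,"jaw":9.4}
    - {"x":2.5,"y":-0.1,"z":0.1,"ax":0,"ay":0,"az":0,"jaw":9.4}

```text
time_s: 4.7
ee_pos: [0.5224, -0.0162, 0.0201]
ee_rot: [3.138, 0.364, 3.055]
ft_force: [-8.0, 1.3, -4.6]
gripper_width: 0.0939
grip_force: 4.0
```

```bash
python3 st.py; python3 - <<'E'
from bench import manip
import cv2,numpy as np
a=manip.snapshot("top")["frame"][110:230,265:385,::-1]
b=manip.snapshot("scene")["frame"][135:275,265:405,::-1]
cv2.imwrite("pics/c2.png",np.hstack([cv2.resize(x,(400,400),interpolation=cv2.INTER_CUBIC) for x in(a,b)]))
E
```

```text
4.7 [ 0.5224 -0.0162  0.0201] [-8.   1.3 -4.6] 0.09385150982078587
[[-0.931  0.085  0.355]
 [ 0.081  0.996 -0.027]
 [-0.356  0.003 -0.935]]
[-0.2   0.25  2.2   0.13  0.34 -1.79]
```

View pics/c2.png

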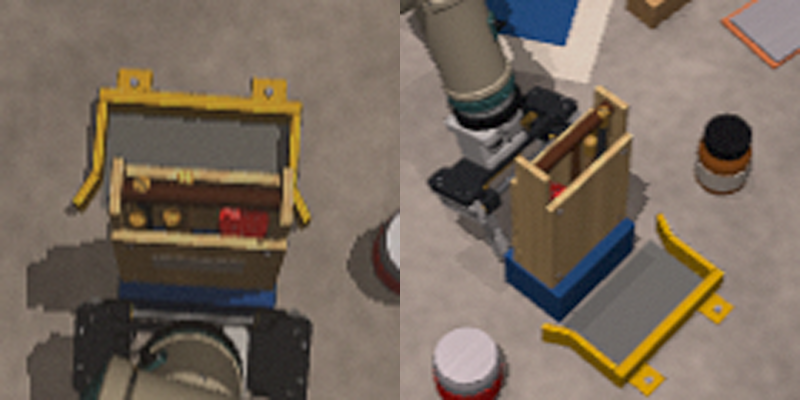

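The crate looks square to the bay and is sliding upright. Next I'll fit its corners in the scene crop: far −y base (560,320), near −y (508,280), far +y (633,247).

```bash
cat > m.py <<'E'
import sys
from h import *
d=pickle.load(open("s0.pkl","rb"));S=d["scene"]
ba=[.6647,-.0228,-.088]
def go(uv,off,k):
    cr,f=fit([(S,[[.042,-.065,0],[-.042,-.065,0],[.042,.065,0],[.042,-.065,.06],[-.042,-.065,.06],[.042,.065,.06]],np.array(uv)/k+off)],[.6,0,-.09])
    print(cr,rel(cr,np.array(ba)),f.round(1))
E
python3 -c "
from m import *
go([[160,320],[110,280],[233,247],[158,292],[107,252],[233,220]],[265,135],400/140)"
```

```text
[ 0.57371732 -0.01811791 -0.07168352] [-0.09104211 -0.00333217  0.01631648] [ 0.1  0.5 -1.9 -0.5  0.2 -0.1  0.9  1.  -1.4 -0.3  1.2 -0.5]
```

send_rows:
  increments:
    - {"x":0.6,"y":0,"z":0,"ax":0,"ay":0,"az":0,"jaw":9.4}
    - {"x":1.2,"y":-0.05,"z":0,"ax":0,"ay":0,"az":0,"jaw":9.4}
    - {"x":1.8,"y":-0.1,"z":0,"ax":0,"ay":0,"az":0,"jaw":9.4}
    - {"x":2.4,"y":-0.15,"z":0,"ax":0,"ay":0,"az":0,"jaw":9.4}
    - {"x":3,"y":-0.2,"z":0.1,"ax":0,"ay":0,"az":0,"jaw":9.4}

```text
time_s: 5.3
ee_pos: [0.5525, -0.0184, 0.0206]
ee_rot: [3.139, 0.363, 3.055]
ft_force: [-6.4, 0.7, -5.5]
gripper_width: 0.0938
grip_force: 3.6
```

send_rows:
  increments:
    - {"x":0.6,"y":0,"z":0,"ax":0,"ay":0,"az":0,"jaw":9.4}
    - {"x":1.2,"y":-0.05,"z":0,"ax":0,"ay":0,"az":0,"jaw":9.4}
    - {"x":1.8,"y":-0.1,"z":0,"ax":0,"ay":0,"az":0,"jaw":9.4}
    - {"x":2.4,"y":-0.15,"z":0,"ax":0,"ay":0,"az":0,"jaw":9.4}
    - {"x":3,"y":-0.2,"z":0.1,"ax":0,"ay":0,"az":0,"jaw":9.4}

```text
time_s: 5.8
ee_pos: [0.5825, -0.0205, 0.0211]
ee_rot: [3.139, 0.362, 3.055]
ft_force: [-7.1, 0.3, -5.8]
gripper_width: 0.0939
grip_force: 3.6
```

send_rows:
  increments:
    - {"x":0.4,"y":0,"z":0,"ax":0,"ay":0,"az":0,"jaw":9.4}
    - {"x":0.8,"y":-0.05,"z":0,"ax":0,"ay":0,"az":0,"jaw":9.4}
    - {"x":1.2,"y":-0.1,"z":0,"ax":0,"ay":0,"az":0,"jaw":9.4}
    - {"x":1.6,"y":-0.1,"z":0,"ax":0,"ay":0,"az":0,"jaw":9.4}
    - {"x":2,"y":-0.15,"z":0,"ax":0,"ay":0,"az":0,"jaw":9.4}

```text
time_s: 6.3
ee_pos: [0.6025, -0.0221, 0.0212]
ee_rot: [3.139, 0.363, 3.055]
ft_force: [-9.3, 0.7, -2.1]
gripper_width: 0.094
grip_force: 4.6
```

```bash
python3 st.py
```

```text
6.3 [ 0.6025 -0.0221  0.0212] [-9.3  0.7 -2.1] 0.09401385421906279
[[-0.931  0.086  0.354]
 [ 0.081  0.996 -0.028]
 [-0.355  0.003 -0.935]]
[-0.17  0.34  2.03  0.08  0.41 -1.73]
```

Roughly 11 mm remain. I'll creep forward until the force rises.

send_rows:
  increments:
    - {"x":0.16,"y":0,"z":0,"ax":0,"ay":0,"az":0,"jaw":9.4}
    - {"x":0.32,"y":-0.02,"z":0,"ax":0,"ay":0,"az":0,"jaw":9.4}
    - {"x":0.48,"y":-0.03,"z":0,"ax":0,"ay":0,"az":0,"jaw":9.4}
    - {"x":0.64,"y":-0.05,"z":0,"ax":0,"ay":0,"az":0,"jaw":9.4}
    - {"x":0.8,"y":-0.06,"z":0,"ax":0,"ay":0,"az":0,"jaw":9.4}

```text
time_s: 6.8
ee_pos: [0.6105, -0.0227, 0.0212]
ee_rot: [3.139, 0.363, 3.055]
ft_force: [-8.6, 0.8, -0.4]
gripper_width: 0.094
grip_force: 4.6
```

send_rows:
  increments:
    - {"x":0.06,"y":0,"z":0,"ax":0,"ay":0,"az":0,"jaw":9.4}
    - {"x":0.12,"y":0,"z":0,"ax":0,"ay":0,"az":0,"jaw":9.4}
    - {"x":0.18,"y":0,"z":0,"ax":0,"ay":0,"az":0,"jaw":9.4}
    - {"x":0.24,"y":0,"z":0,"ax":0,"ay":0,"az":0,"jaw":9.4}
    - {"x":0.3,"y":0,"z":0,"ax":0,"ay":0,"az":0,"jaw":9.4}

```text
time_s: 7.3
ee_pos: [0.6135, -0.0228, 0.0212]
ee_rot: [3.139, 0.363, 3.055]
ft_force: [-9.1, 0.5, -1.2]
gripper_width: 0.094
grip_force: 4.6
```

send_rows:
  increments:
    - {"x":0.06,"y":0,"z":0,"ax":0,"ay":0,"az":0,"jaw":9.4}
    - {"x":0.12,"y":0,"z":0,"ax":0,"ay":0,"az":0,"jaw":9.4}
    - {"x":0.18,"y":0,"z":0,"ax":0,"ay":0,"az":0,"jaw":9.4}
    - {"x":0.24,"y":0,"z":0,"ax":0,"ay":0,"az":0,"jaw":9.4}
    - {"x":0.3,"y":0,"z":0,"ax":0,"ay":0,"az":0,"jaw":9.4}

```text
time_s: 7.8
ee_pos: [0.6152, -0.0228, 0.021]
ee_rot: [3.139, 0.361, 3.055]
ft_force: [-13.9, -0.8, 4.1]
gripper_width: 0.0937
grip_force: 7.1
```

```bash
python3 - <<'E'
from bench import manip
import cv2,numpy as np
a=manip.snapshot("top")["frame"][110:230,265:385,::-1]
b=manip.snapshot("scene")["frame"][160:280,285:405,::-1]
cv2.imwrite("pics/c3.png",np.hstack([cv2.resize(x,(400,400),interpolation=cv2.INTER_CUBIC) for x in(a,b)]))
E
```

```text
(no output)
```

View pics/c3.png

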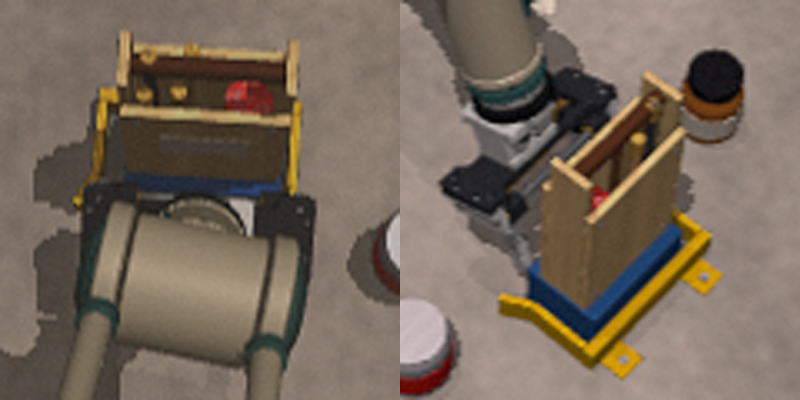

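The crate is in the bay, square and tight to the back rail, and the force has started to rise. One more small press will confirm it is seated.

send_rows:
  increments:
    - {"x":0.05,"y":0,"z":0,"ax":0,"ay":0,"az":0,"jaw":9.4}
    - {"x":0.1,"y":0,"z":0,"ax":0,"ay":0,"az":0,"jaw":9.4}
    - {"x":0.15,"y":0,"z":0,"ax":0,"ay":0,"az":0,"jaw":9.4}
    - {"x":0.2,"y":0,"z":0,"ax":0,"ay":0,"az":0,"jaw":9.4}
    - {"x":0.2,"y":0,"z":0,"ax":0,"ay":0,"az":0,"jaw":9.4}

```text
time_s: 8.4
ee_pos: [0.6154, -0.0227, 0.0209]
ee_rot: [3.139, 0.358, 3.055]
ft_force: [-18.3, -0.8, 8.3]
gripper_width: 0.094
grip_force: 9.1
```

The TCP has stalled while the force climbs, so the crate is seated. Backing straight off.

send_rows:
  increments:
    - {"x":-0.5,"y":0.04,"z":0,"ax":0,"ay":0,"az":0,"jaw":9.4}
    - {"x":-1.5,"y":0.1,"z":0,"ax":0,"ay":0,"az":0,"jaw":9.4}
    - {"x":-3,"y":0.3,"z":0,"ax":0,"ay":0,"az":0,"jaw":9.4}
    - {"x":-5,"y":0.4,"z":0,"ax":0,"ay":0,"az":0,"jaw":9.4}
    - {"x":-7,"y":0.6,"z":0,"ax":0,"ay":0,"az":0,"jaw":9.4}

```text
time_s: 8.9
ee_pos: [0.5572, -0.0186, 0.0266]
ee_rot: [3.141, 0.382, 3.054]
ft_force: [0.5, -0.4, -0.1]
gripper_width: 0.0938
grip_force: 0.0
```

send_rows:
  increments:
    - {"x":-1.5,"y":0.1,"z":1,"ax":0,"ay":0,"az":0,"jaw":9.4}
    - {"x":-3,"y":0.2,"z":2,"ax":0,"ay":0,"az":0,"jaw":9.4}
    - {"x":-4,"y":0.3,"z":3,"ax":0,"ay":0,"az":0,"jaw":9.4}
    - {"x":-4.5,"y":0.3,"z":3.5,"ax":0,"ay":0,"az":0,"jaw":9.4}
    - {"x":-4.5,"y":0.3,"z":3.5,"ax":0,"ay":0,"az":0,"jaw":9.4}

```text
time_s: 9.4
ee_pos: [0.5123, -0.0156, 0.0621]
ee_rot: [3.141, 0.383, 3.054]
ft_force: [0.2, -0.8, -0.2]
gripper_width: 0.0939
grip_force: 0.0
```

```bash
python3 - <<'E'
from bench import manip
import cv2,numpy as np
a=manip.snapshot("top")["frame"][110:230,265:385,::-1]
b=manip.snapshot("scene")["frame"][160:280,285:405,::-1]
cv2.imwrite("pics/c4.png",np.hstack([cv2.resize(x,(400,400),interpolation=cv2.INTER_CUBIC) for x in(a,b)]))
E
```

```text
(no output)
```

View pics/c4.png

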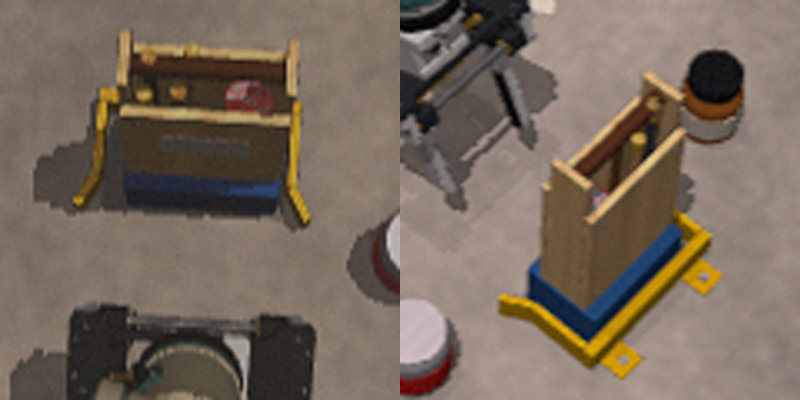

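The crate stands upright, parallel and flush with the back stop, between both rails. The hand is clear, and the jar and tin are where they were.

```bash
python3 -c "
from bench import manip
print(manip.finish_job())"
```

```text
the job is handed in; nothing more can be done
None
```

The job is handed in (no verdict was returned): the crate was pushed low on its blue band into the bay and left upright, square and against the back stop, with the jar and tin unmoved and the arm clear after 9.4 s.

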